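Throw the pawl over and back off a ratchet clamp

TASK

The ratchet clamp is still run up towards the carton. Throw its pawl lever over to the other side so that it stays there, then draw the sliding jaw fully back to its stop and let go. Leave the carton lying where it is.

Things in the scene. Friction and masses are not known exactly. Their poses are not given: they have to be found in the camera images.
- clamp: The ratchet clamp, fixed: a grey bed plate 120 (x) x 446 (y) x 12 mm. Origin at the table top on the bed's long centre line; the bed runs from y = -211 to +235 mm. The y axis is the clamping direction: a dark anvil 61 mm high stands at the +y end; -y is 'back'. The -x long side looks to the robot. A toothed bar runs along the centre line.
- hood_edge (a point): Middle of the front edge (metal bead) of the chip hood's flat clear-plastic roof, which covers the pawl at the clamp's back end. Seen from the clamp's origin it is at x = -56, y = -135, z = 114 mm. Roof: 140 mm long (y = -205 to -65), reaches to x = +47 mm, 112 to 118 mm above the table. A sheet-metal back wall stands at x = +45 mm; front and both ends are open.
- pawl_pivot (a point): Middle of the pawl's pivot pin (along the clamp's x axis), at the clamp's x = 0, y = -135, z = 40 mm, between two fixed cheeks that reach to x = -19 and +19 mm, 24 mm long in y, and 48 mm above the table.
- pawl_stud (a point): Point on the axis of the pawl lever's handle stud, 12 mm from its front end. The stud is a steel bar 14 mm thick along the clamp's x, from x = -42 mm (front end, 14 mm inside the roof's edge) to +12 mm, on a lever 35 mm from the pivot, so 67 to 75 mm above the table. Its front 20 mm are free on both sides for a finger; a sideways push well under 3 N moves it.
- pawl (a joint): Angle of the pawl lever, rad. At the start 0 to 0.3: it leans up to 30 deg towards the clamp's +y, its tip between the bar's teeth; the jaw can then go forward, clicking, but not back. No spring: its weight keeps it on the side it leans to. Upright at 0.52; at 1.2 thrown over against its stop, leaning 39 deg towards -y, and the bar is free.
- jaw_post (a point): Point on the axis of the upright steel hand post on the sliding jaw, 85 mm above the table. Post 16 mm thick, from 60 mm (top of the jaw) to 105 mm above the table, then a cap 22 mm wide up to 115 mm. The jaw is 70 (x) x 30 (y) mm with the post in its middle.
- jaw (a joint): Position of the sliding jaw, m. 0 = fully back against its stop (post at the clamp's y = +20 mm, 85 mm from the end of the hood); grows along the clamp's +y, towards the carton; starts at 0.05 to 0.08. About 3 N of friction; stays where it is left. With the pawl engaged it goes back 12 mm at most before a tooth catches.
- carton: Small brown carton 96 x 75 x 48 mm lying on the bed between jaw and anvil, its origin at the centre of its underside. To be left where it lies.

How it is judged:
By the outcome, as a careful person would: the job done as asked, in the order asked, and still so for the second after the job is handed in, with the robot touching nothing.
It also fails if it takes over 51 s, if anything falls off the work surface, if the arm or the gripper's body presses on something with over 40 N, if the wrist force passes 120 N, or if a joint passes its speed limit or range.

ROBOT

A 6-joint arm with a two-finger parallel gripper is mounted at the origin on the work surface; the furniture and walls round the work are solid. World frame = base frame: x ahead of the robot, y to its left, z up, the work surface at z = 0. Lengths are in m, angles in rad, forces in N, time in s.
With the tool pointing down it reaches from about 0.425 to 0.95 m from the base axis. Payload 3.5 kg.
Tool frame: the origin (TCP) lies at the very end of the fingers, on their centre line; the grasp point (between the pads) lies ctrl.tcp_to_grasp behind it (ctrl.tcp_to_grasp is the distance from the TCP to the grasp point, in m); z points along the fingers, y is the line along which they close (so a half turn about z gives the same grasp; the last joint's range is limited). The gripper opens to 85 mm and grips with 20 to 120 N. Pads are 22 mm wide; open, the fingers measure 114 mm over their backs; the gripper's body (76 mm by 85 mm) begins 54 mm behind the grasp point. The pads swing forward as they close: fully open they stand 13 mm farther back than shut.
Start: joints at [-0.15, 0.286, 1.577, -0, 1.279, -0.15], TCP at [0.675, 0, 0.231] pointing down, gripper open.
Joint ranges: [-2.77, 2.77], [-0.9, 2.22], [0.21, 2.48], [-1.53, 4.67], [0.24, 2.81], [-2.84, 2.84]. Speed limits (rad/s): [2.79, 2.79, 3.14, 3.14, 3.14, 3.14].

INTERFACE

Orientations are given as a unit quaternion [x, y, z, w].
In Python, from plant import ctrl gives the robot as it stands.
- The arm moves only by the shell command python3 -m inch 'ROWS' [FORCE]. ROWS is JSON, a list of rows, each an object with "slide": the shift along the tool's x, y, z in cm, a list of three; "turn": the turn about the tool's z in rad; "grip": the finger opening in cm, from 0 to 8.54. A call has 1 to 20 rows; each row is the pose to reach, as a shift and turn from the pose commanded when the call began, along the tool's axes at that moment; what a row does not reach only later rows make up. A row lasts 1/10 s, in which the tool goes at most 50 mm and 8.59 degrees, less where a joint would pass 70% of its speed; a pose out of reach is approached as far as the arm can. A call with a gripper value outside its range is refused whole. The fingers move at their own pace and stop on an object; FORCE is the grip in N (left out, the last holds). Time passes only in rows, so rows that repeat a pose let the fingers close. It gives the time, the measured TCP pose, the force, the opening and the grip force at its end, in the units of the state.
- ctrl.get_state(): the state, without advancing time (a new reading comes with each control period).
- ctrl.read_camera(name): name is "scene" or "side" or "wrist"; returns (picture, depth): 420x560x3 uint8, red, green, blue; 420x560 float32, m along the optical axis (not along the pixel's ray), 0 where there is no reading.
- ctrl.camera_info(name): a dict with "K" (3x3 intrinsics, pixels), "camera_from_world" (4x4, takes a point from world to camera coordinates); the wrist camera has in their place "T_tool_cam" (4x4, takes a point from camera to tool coordinates, whose origin is the TCP and whose axes are the flange's). Camera axes: x right, y down, z forward; pixel columns grow to the right and rows downward; lengths in m; the calibration is good to about 2 mm. A picture is of the moment at which its call begins: read the wrist's pose just before it. camera_info takes no time and is no camera call.
- ctrl.sign_off(): hands the job in; it is judged then, once.
The state is a dict: "time": time; "qpos": joint angles; "dq": joint speeds; "joint_efforts": joint torques, N m; "eef_pos": TCP position; "tcp_rot": TCP orientation; "contact_force": force on the tool from outside, world axes, zero at the start; "wrist_torque": the same for the moment, N m; "opening": opening from 0.0 (shut) to 1.0 (fully open); "finger_force": force on a finger pad.
Only numpy, scipy, OpenCV 4.12 (cv2) and the standard library are available. Lean on these libraries where they do the work, as an engineer would, in place of code of your own. Each camera call takes 0.05 s, during which the arm holds its last target. There are 200 camera calls.

## Working session

There is one attempt and no reset: what is moved stays moved. The work goes in short steps, Python scripts to look and compute and a shell command to move; the robot and the scene stay as the last step left them, time stands still between calls to the robot, and variables do not carry over. Pictures are saved under pics/ and viewed, at most 13 in all, crops included, and the job is handed in when it is done.

```bash
mkdir -p pics; ls; cat > h.py <<'E'
import numpy as np, cv2
from plant import ctrl
from scipy.spatial.transform import Rotation as R
def shot(n,f):
    s=ctrl.get_state(); p,d=ctrl.read_camera(n); cv2.imwrite('pics/'+f+'.png',p[:,:,::-1]); np.savez('pics/'+f+'.npz',d=d,p=p,pos=s['eef_pos'],rot=s['tcp_rot']); return p,d
def cfw(n,f):
    i=ctrl.camera_info(n); K=np.array(i['K'])
    if n!='wrist': return K,np.array(i['camera_from_world'])
    z=np.load('pics/'+f+'.npz'); T=np.eye(4); T[:3,:3]=R.from_quat(z['rot']).as_matrix(); T[:3,3]=z['pos']
    return K,np.linalg.inv(T@np.array(i['T_tool_cam']))
def cloud(n,f):
    K,M=cfw(n,f); d=np.load('pics/'+f+'.npz')['d']; v,u=np.indices(d.shape)
    c=np.stack([(u-K[0,2])/K[0,0]*d,(v-K[1,2])/K[1,1]*d,d,np.ones_like(d)],-1)
    w=(c@np.linalg.inv(M).T)[...,:3]; w[d==0]=np.nan; return w
def ray(n,f,u,v,z):
    K,M=cfw(n,f); W=np.linalg.inv(M); o=W[:3,3]; r=W[:3,:3]@np.linalg.inv(K)@[u,v,1]; return o+r*(z-o[2])/r[2]
E
python3 - <<'E'
from h import *
for n in('scene','side','wrist'): shot(n,n+'0')
s=ctrl.get_state(); print(s, ctrl.tcp_to_grasp)
for n in('scene','side'):
    K,M=cfw(n,n+'0'); print(n,np.linalg.inv(M).round(3))
print(ctrl.camera_info('wrist'))
E
```

```text
pics
{'time': 0.15, 'qpos': array([-1.50006853e-01,  2.87010659e-01,  1.57781322e+00, -3.27925578e-06,
        1.27861116e+00, -1.49968568e-01]), 'dq': array([-0.00055052, -0.0014407 , -0.00543296,  0.00035363,  0.00180348,
       -0.0004682 ]), 'joint_efforts': array([ 7.91554030e-04, -4.06602967e+01, -2.93140125e+01, -8.94972595e-05,
        3.96185191e-03, -2.97825103e-06]), 'eef_pos': array([6.74498271e-01, 1.00008111e-04, 2.30247498e-01]), 'tcp_rot': array([ 7.07119682e-01,  7.07093280e-01, -5.47995764e-04, -7.40466495e-04]), 'contact_force': array([0.3168664 , 0.13544986, 0.56265653]), 'wrist_torque': array([-0.02967256,  0.01840044, -0.00015648]), 'finger_force': 0.0, 'opening': 0.9970907441383459} 0.0187
scene [[ 0.901 -0.223  0.371  0.262]
 [-0.433 -0.478  0.764 -0.701]
 [ 0.007 -0.849 -0.528  0.557]
 [ 0.     0.     0.     1.   ]]
side [[ 0.816 -0.228  0.531  0.136]
 [-0.578 -0.357  0.734 -0.611]
 [ 0.022 -0.906 -0.423  0.464]
 [ 0.     0.     0.     1.   ]]
{'K': array([[305.4041566 ,   0.        , 283.42042234],
       [  0.        , 305.4041566 , 205.94210977],
       [  0.        ,   0.        ,   1.        ]]), 'T_tool_cam': array([[-7.02994143e-04, -9.62240592e-01, -2.72199464e-01,
         6.95132391e-02],
       [ 9.99999733e-01, -6.21753858e-04, -3.84707422e-04,
        -1.75798616e-05],
       [ 2.00940031e-04, -2.72199662e-01,  9.62240772e-01,
        -1.41595551e-01],
       [ 0.00000000e+00,  0.00000000e+00,  0.00000000e+00,
         1.00000000e+00]])}
```

View pics/scene0.png

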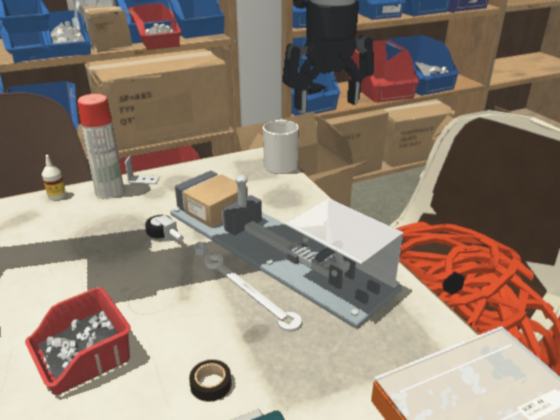

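View pics/side0.png

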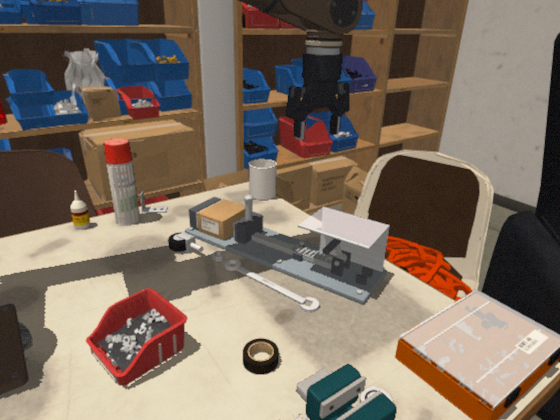

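The scene view shows the clamp running from the anvil and carton at about (205,195) to the hood at about (350,240), with the post at (241,190). I'll enlarge that area and view the wrist picture.

```bash
python3 - <<'E'
from h import *
p=cv2.imread('pics/scene0.png')[165:325,160:420]; cv2.imwrite('pics/c0.png',cv2.resize(p,None,fx=3,fy=3,interpolation=cv2.INTER_CUBIC))
for q in[(170,209),(355,315),(408,283),(241,181)]:
    print(q,ray('scene','scene0',*q,.012 if q[0]!=241 else .112).round(4), cloud('scene','scene0')[q[1],q[0]])
E
```

```text
(170, 209) [0.4461 0.1796 0.012 ] [0.44984168 0.19720987 0.00108442]
(355, 315) [ 0.6108 -0.2205  0.012 ] [ 0.61066577 -0.22063401  0.01219348]
(408, 283) [ 0.725  -0.1943  0.012 ] [ 7.34764914e-01 -1.83634111e-01  5.37998574e-04]
(241, 181) [0.5462 0.0552 0.112 ] [0.54682141 0.05692662 0.11096732]
```

View pics/c0.png

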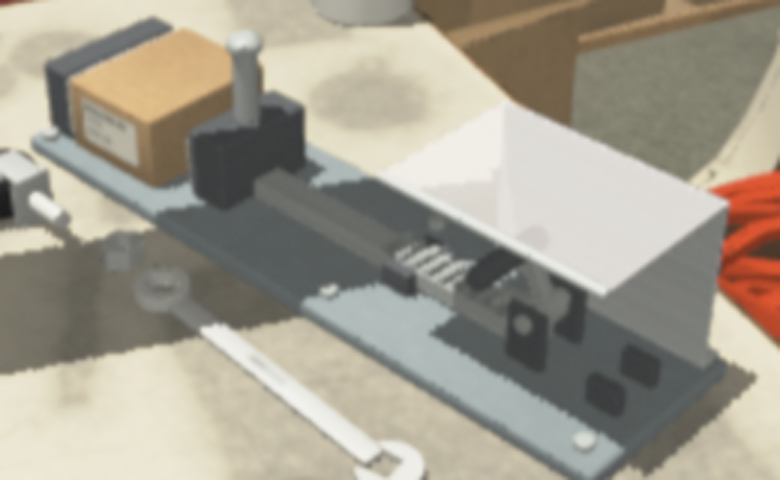

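View pics/wrist0.png

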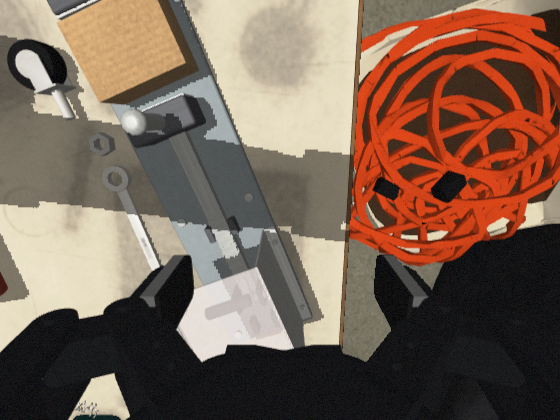

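The crop shows the bed corners, the hood's front edge from (385,175) to (605,293), the post cap at (244,42), and the pawl near (540,270). In the wrist view the stud shows through the roof at about (205–250,305). I'll fit the clamp pose to these.

```bash
cat > fit.py <<'E'
from h import *
from scipy.optimize import least_squares
F=[('s',33,140,-60,235,12),('s',588,480,-60,-211,12),('s',722,370,60,-211,12),('s',383,175,-56,-65,115),('s',605,293,-56,-205,115),('s',507,103,47,-65,118),('s',727,205,47,-205,118),('s',244,42,0,'j',113),
('w',133,122,0,'j',114),('w',264,264,47,-65,118)]
C={'s':cfw('scene','scene0'),'w':cfw('wrist','wrist0')}
def P(t,c): 
    a=t[2]; return np.array([t[0]+c[0]*np.cos(a)-c[1]*np.sin(a),t[1]+c[0]*np.sin(a)+c[1]*np.cos(a),c[2]])
def proj(cam,w):
    K,M=C[cam]; q=K@(M[:3,:3]@w+M[:3,3]); return q[:2]/q[2]
def res(t):
    o=[]
    for k,u,v,x,y,z in F:
        if k=='s': u,v=160+u/3,165+v/3
        y=t[3]*1000+20 if y=='j' else y
        o+=list(proj(k,P(t,np.array([x,y,z])/1e3))-[u,v])
    return np.array(o)
if __name__=='__main__':
    r=least_squares(res,[.58,.0,.35,.06],loss='soft_l1'); t=r.x
    print(t.round(4)); print(res(t).reshape(-1,2).round(1))
    for n,c in dict(hood=(-.056,-.135,.114),post=(0,.02+t[3],.085),postback=(0,.02,.085),pivot=(0,-.135,.04),studR=(-.03,-.11,.07)).items(): print(n,P(t,c).round(4))
    for a in np.radians([-30,-20,-10,0]):
        c=(-.042,-.135-.035*np.sin(a),.04+.035*np.cos(a)); print(a,proj('s',P(t,c))*3-[480,495],proj('w',P(t,c)),c)
E
python3 fit.py
```

```text
[ 0.5846 -0.019   0.3595  0.0728]
[[-1.3 -2.7]
 [ 0.5 -0.7]
 [ 2.5 -3.1]
 [-2.6  0.2]
 [-0.9  1.2]
 [ 0.4 -2.6]
 [ 1.4 -2.3]
 [ 0.  -2.4]
 [ 0.4 -0. ]
 [-5.2  6.2]]
hood [ 0.5796 -0.1651  0.114 ]
post [0.5519 0.0679 0.085 ]
postback [ 5.775e-01 -3.000e-04  8.500e-02]
pivot [ 0.632  -0.1454  0.04  ]
studR [ 0.5952 -0.1325  0.07  ]
-0.5235987755982988 [470.20380794 280.21779328] [206.88662059 314.17018629] (-0.042, np.float64(-0.11750000000000001), np.float64(0.07031088913245535))
-0.3490658503988659 [478.87141164 280.76994361] [208.35762655 319.50483666] (-0.042, np.float64(-0.1230292949836016), np.float64(0.0728892417275068))
-0.17453292519943295 [488.11447096 283.26653898] [210.17602346 324.56087767] (-0.042, np.float64(-0.12892231378165744), np.float64(0.07446827135542729))
0.0 [497.64594569 287.65879979] [212.27027605 329.13914357] (-0.042, np.float64(-0.135), np.float64(0.07500000000000001))
```

No row can tilt the tool and the stud sits under the roof, so a vertical finger can't reach it. The spanner lying in front of the clamp could serve as a poking tool, so I'll measure it.

```bash
python3 - <<'E'
from h import *
w=cloud('scene','scene0')
P=lambda a,b: (int(160+a/3),int(165+b/3))
for a,b in [(150,300),(162,288),(185,318),(230,355),(270,390),(310,420),(350,450),(400,470),(100,250),(440,420),(240,310),(180,390)]:
    u,v=P(a,b); print((a,b),w[v,u].round(4))
p=cv2.imread('pics/scene0.png')[235:345,180:320]; cv2.imwrite('pics/c1.png',cv2.resize(p,None,fx=5,fy=5,interpolation=cv2.INTER_CUBIC))
E
```

```text
(150, 300) [ 0.4602 -0.0122  0.0072]
(162, 288) [0.4722 0.0033 0.0009]
(185, 318) [ 0.4723 -0.0312  0.0042]
(230, 355) [ 0.4834 -0.0702  0.0042]
(270, 390) [ 0.494  -0.1025  0.0008]
(310, 420) [ 0.5016 -0.1355  0.0041]
(350, 450) [ 0.51   -0.1641  0.0046]
(400, 470) [ 0.5263 -0.1877  0.0063]
(100, 250) [0.449  0.0448 0.0079]
(440, 420) [ 5.625e-01 -1.594e-01  2.000e-04]
(240, 310) [ 5.055e-01 -3.150e-02 -5.000e-04]
(180, 390) [ 4.52e-01 -8.20e-02  2.00e-04]
```

View pics/c1.png

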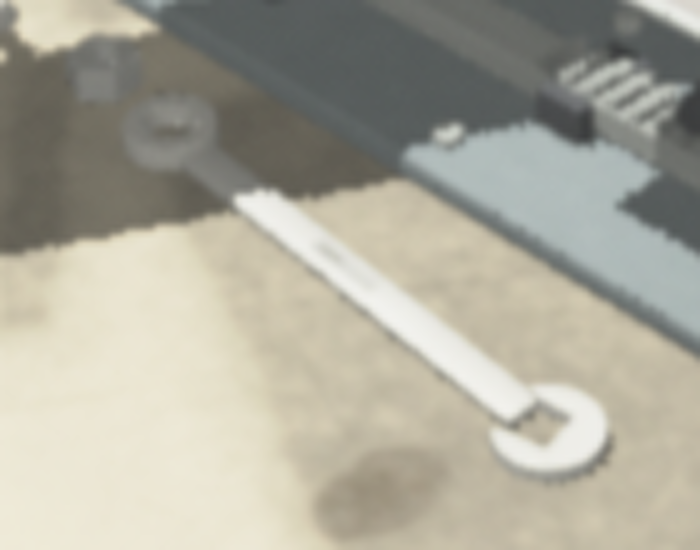

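The crop shows a combination spanner about 200 mm long. The ring end is at crop (170,130), the open end at (550,430), and the shaft is about 12 mm wide and 4–5 mm thick, parallel to the clamp. I'll go above its shaft.

```bash
python3 -m inch '[{"slide":[-4,-9,0],"turn":-0.15,"grip":5},{"slide":[-8,-18.5,0],"turn":-0.31,"grip":5},{"slide":[-8,-18.5,0],"turn":-0.31,"grip":5},{"slide":[-8,-18.5,5],"turn":-0.31,"grip":5},{"slide":[-8,-18.5,10],"turn":-0.31,"grip":5},{"slide":[-8,-18.5,10],"turn":-0.31,"grip":5},{"slide":[-8,-18.5,10],"turn":-0.31,"grip":5},{"slide":[-8,-18.5,10],"turn":-0.31,"grip":5}]'
python3 - <<'E'
from h import *
shot('wrist','wrist1')
E
```

```text
time: 0.95
eef_pos: [0.4905, -0.0801, 0.1319]
tcp_rot: [0.59, 0.808, 0.0, 0.0]
contact_force: [-0.1, -0.5, 0.8]
opening: 0.583
finger_force: 0.0
```

View pics/wrist1.png

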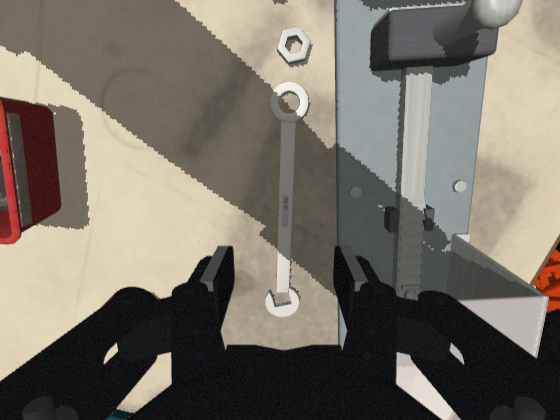

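The wrist view shows the spanner ring at (290,101), the open end at (282,302), and the hood's back corner at about (548,298).

```bash
python3 - <<'E'
from h import *
import fit
a=ray('wrist','wrist1',290,101,.007); b=ray('wrist','wrist1',284,297,.007); print(a,b,np.linalg.norm(a-b))
s=ctrl.get_state(); Rm=R.from_quat(s['tcp_rot']).as_matrix(); 
for p in(a,b): print('tool cm',(Rm.T@(p-s['eef_pos']))*100)
fit.C['v']=cfw('wrist','wrist1')
fit.F=[f for f in fit.F if f[0]!='w']+[('w',133,122,0,'j',114),('v',548,298,47,-65,118),('w',264,266,47,-65,118),('v',337,100,-60,None,12),('v',338,300,-60,None,12)]
# drop y-free edges into simple check
fit.F=[f for f in fit.F if f[4] is not None]
r=fit.least_squares(fit.res,[.58,0,.36,.07],loss='soft_l1'); t=r.x; print(t.round(4)); print(fit.res(t).reshape(-1,2).round(1))
np.save('t.npy',t)
for v in(60,250): 
    w=ray('wrist','wrist1',337.5,v,.012)[:2]-t[:2]; print('edge x',w@[np.cos(t[2]),np.sin(t[2])])
w=cloud('wrist','wrist1'); print([w[v,u].round(4) for v,u in((150,287),(220,285),(101,276),(101,304))])
E
```

```text
[0.47015368 0.00179205 0.007     ] [ 0.52145697 -0.17485507  0.007     ] 0.1839462794827453
tool cm [ 8.48546081  0.45721014 12.57666237]
tool cm [-9.90216959 -0.04924102 12.60654196]
[ 0.5837 -0.0184  0.3583  0.0719]
[[-1.7 -2.8]
 [-0.3 -0.8]
 [ 1.8 -3.1]
 [-3.4  0.2]
 [-1.8  1.2]
 [-0.3 -2.7]
 [ 0.6 -2.3]
 [-0.1 -2.3]
 [-0.2  0.3]
 [ 6.9  3.5]
 [-6.3  3.7]]
edge x -0.06089520313382423
edge x -0.06104881402547398
[array([ 0.4802, -0.0372,  0.0052]), array([ 0.498 , -0.0986,  0.0055]), array([ 0.4592, -0.0018,  0.0077]), array([0.4812, 0.0054, 0.0055])]
```

```bash
python3 -m inch '[{"slide":[0.3,0.2,4],"turn":0.027,"grip":5},{"slide":[0.3,0.2,8],"turn":0.027,"grip":5},{"slide":[0.3,0.2,11],"turn":0.027,"grip":4},{"slide":[0.3,0.2,12.3],"turn":0.027,"grip":3},{"slide":[0.3,0.2,12.7],"turn":0.027,"grip":3},{"slide":[0.3,0.2,13],"turn":0.027,"grip":3},{"slide":[0.3,0.2,13],"turn":0.027,"grip":3},{"slide":[0.3,0.2,13],"turn":0.027,"grip":3}]' 80
```

```text
time: 1.8
eef_pos: [0.4923, -0.077, 0.0029]
tcp_rot: [0.6, 0.8, 0.0, 0.002]
contact_force: [0.2, -0.1, -1.0]
opening: 0.349
finger_force: 0.0
```

```bash
python3 -m inch '[{"slide":[0,0,0],"turn":0,"grip":0},{"slide":[0,0,0],"turn":0,"grip":0},{"slide":[0,0,0],"turn":0,"grip":0},{"slide":[0,0,0],"turn":0,"grip":0},{"slide":[0,0,0],"turn":0,"grip":0},{"slide":[0,0,0],"turn":0,"grip":0}]' 80
```

```text
time: 2.4
eef_pos: [0.4918, -0.0768, 0.0027]
tcp_rot: [0.6, 0.8, 0.0, 0.001]
contact_force: [-1.4, 1.6, 6.5]
opening: 0.11
finger_force: 78.5
```

```bash
python3 -m inch '[{"slide":[0,0,-3],"turn":0,"grip":0},{"slide":[0,0,-7],"turn":0,"grip":0},{"slide":[0,0,-11],"turn":0,"grip":0},{"slide":[0,0,-15],"turn":0,"grip":0},{"slide":[-1,-1,-16],"turn":0.14,"grip":0},{"slide":[-2,-2,-16],"turn":0.28,"grip":0},{"slide":[-3,-3,-16],"turn":0.42,"grip":0},{"slide":[-4,-4,-16],"turn":0.56,"grip":0},{"slide":[-5,-5,-16],"turn":0.7,"grip":0},{"slide":[-6.2,-5.4,-16],"turn":0.84,"grip":0},{"slide":[-6.2,-5.4,-16],"turn":0.98,"grip":0},{"slide":[-6.2,-5.4,-16],"turn":1.12,"grip":0},{"slide":[-6.2,-5.4,-16],"turn":1.26,"grip":0},{"slide":[-6.2,-5.4,-16],"turn":1.4,"grip":0},{"slide":[-6.2,-5.4,-16],"turn":1.497,"grip":0},{"slide":[-6.2,-5.4,-16],"turn":1.497,"grip":0},{"slide":[-6.2,-5.4,-16],"turn":1.497,"grip":0}]'
python3 - <<'E'
from h import *
shot('wrist','wrist2'); print(ctrl.get_state()['finger_force'],ctrl.get_state()['tcp_rot'])
E
```

```text
time: 4.1
eef_pos: [0.4561, -0.151, 0.161]
tcp_rot: [0.984, 0.178, -0.0, -0.0]
contact_force: [-0.3, 0.8, -1.5]
opening: 0.109
finger_force: 78.5
78.50526053924114 [ 9.83972476e-01  1.78320321e-01 -1.30481576e-04 -1.14977975e-04]
```

View pics/wrist2.png

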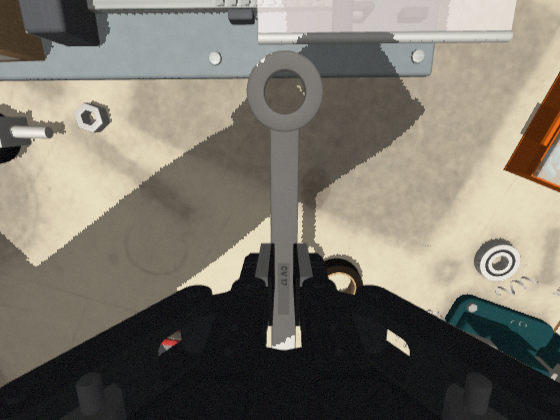

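The spanner is held firmly with the ring at (284,90). The hood's front bead runs from (258,42) to (515,37).

```bash
python3 - <<'E'
from h import *
t=np.load('t.npy'); z=np.load('pics/wrist2.npz'); Rm=R.from_quat(z['rot']).as_matrix(); o=z['pos']
def show(n,p):
    c,s=np.cos(t[2]),np.sin(t[2]); d=p-np.r_[t[:2],0]; print(n,'tool cm',(Rm.T@(p-o)*100).round(2),'clamp mm',(np.array([c*d[0]+s*d[1],-s*d[0]+c*d[1],d[2]])*1e3).round(1))
w=cloud('wrist','wrist2')
show('bead L',ray('wrist','wrist2',258,41,.115)); show('bead R',ray('wrist','wrist2',515,37,.115))
for u,v in((284,57),(284,125),(253,90),(316,90)): show('ring',w[v,u])
for u in(270,380,500): show('bead',w[38,u])
show('tcp',o)
E
```

```text
bead L tool cm [11.1  -1.45  4.6 ] clamp mm [-55.  -64.8 115. ]
bead R tool cm [11.29 12.73  4.59] clamp mm [ -53.  -206.6  115. ]
ring tool cm [ 9.35 -0.02 -0.65] clamp mm [-72.5 -79.1 167.5]
ring tool cm [ 6.69 -0.02 -0.61] clamp mm [-99.  -79.1 167.1]
ring tool cm [ 8.1  -1.31 -0.59] clamp mm [-84.9 -66.2 166.9]
ring tool cm [ 8.1   1.31 -0.65] clamp mm [-85.  -92.4 167.5]
bead tool cm [11.21 -0.78  4.42] clamp mm [-53.9 -71.5 116.8]
bead tool cm [11.23  5.27  4.52] clamp mm [ -53.7 -132.   115.7]
bead tool cm [11.23 11.9   4.58] clamp mm [ -53.6 -198.3  115.1]
tcp tool cm [0. 0. 0.] clamp mm [-166.   -79.4  161. ]
```

```bash
python3 -m inch '[{"slide":[0,0,4],"turn":0,"grip":0},{"slide":[0,0,8],"turn":0,"grip":0},{"slide":[0,0,9.2],"turn":0,"grip":0},{"slide":[0,0,9.2],"turn":0,"grip":0},{"slide":[2,0,9.2],"turn":0,"grip":0},{"slide":[3.5,0,9.2],"turn":0,"grip":0},{"slide":[5,0,9.2],"turn":0,"grip":0},{"slide":[5,0,9.2],"turn":0,"grip":0},{"slide":[5,0,9.2],"turn":0,"grip":0}]'
python3 - <<'E'
from h import *
shot('scene','scene1'); p=cv2.imread('pics/scene1.png')[165:325,200:420]; cv2.imwrite('pics/c2.png',cv2.resize(p,None,fx=3.5,fy=3.5,interpolation=cv2.INTER_CUBIC))
E
```

```text
time: 5.05
eef_pos: [0.5038, -0.1335, 0.0699]
tcp_rot: [0.984, 0.178, 0.0, 0.0]
contact_force: [-0.6, 0.4, -2.6]
opening: 0.104
finger_force: 78.6
```

View pics/c2.png

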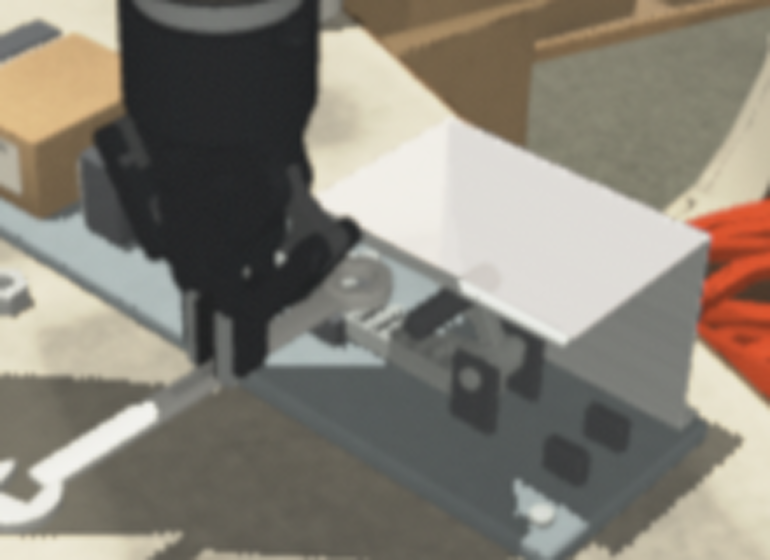

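The ring is under the roof at (360,280), on the +y side of the stud at about (470,290). I'll sweep it towards -y.

```bash
python3 -m inch '[{"slide":[0,0.8,0],"turn":0,"grip":0},{"slide":[0,1.5,0],"turn":0,"grip":0},{"slide":[0,2,0],"turn":0,"grip":0},{"slide":[0,2.4,0],"turn":0,"grip":0},{"slide":[0,2.8,0],"turn":0,"grip":0}]'; python3 -m inch '[{"slide":[0,0.4,0],"turn":0,"grip":0},{"slide":[0,0.8,0],"turn":0,"grip":0},{"slide":[0,1.2,0],"turn":0,"grip":0},{"slide":[0,1.6,0],"turn":0,"grip":0},{"slide":[0,2,0],"turn":0,"grip":0},{"slide":[0,2.4,0],"turn":0,"grip":0},{"slide":[0,2.4,0],"turn":0,"grip":0}]'
python3 - <<'E'
from h import *
shot('scene','scene2'); p=cv2.imread('pics/scene2.png')[165:325,200:420]; cv2.imwrite('pics/c3.png',cv2.resize(p,None,fx=3.5,fy=3.5,interpolation=cv2.INTER_CUBIC))
E
```

```text
time: 5.6
eef_pos: [0.5131, -0.1605, 0.0693]
tcp_rot: [0.984, 0.177, -0.0, -0.0]
contact_force: [0.6, 0.8, -1.8]
opening: 0.105
finger_force: 78.6
time: 6.3
eef_pos: [0.5217, -0.1829, 0.0695]
tcp_rot: [0.984, 0.177, 0.0, 0.0]
contact_force: [-0.2, 0.6, -1.3]
opening: 0.108
finger_force: 78.6
```

View pics/c3.png

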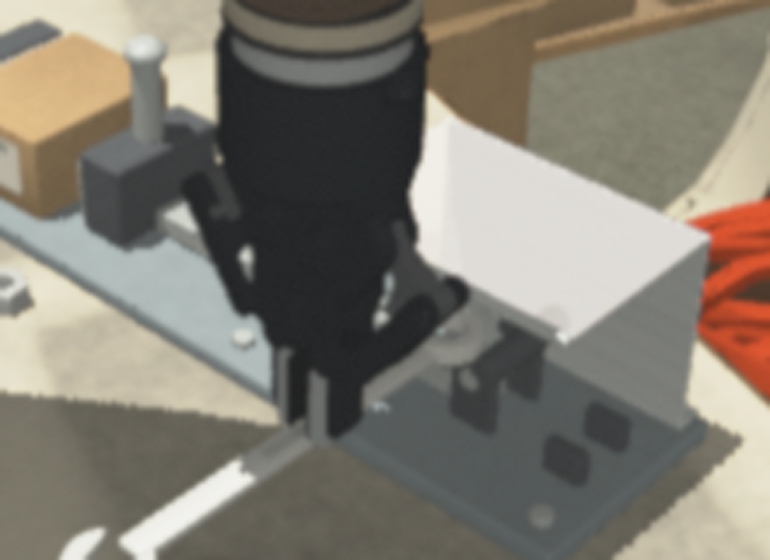

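The stud has moved over to about (555,318), beyond the pivot, so the lever is thrown. I'll withdraw and lay the spanner back where it was.

```bash
python3 -m inch '[{"slide":[0,-2,0],"turn":0,"grip":0},{"slide":[0,-5.2,0],"turn":0,"grip":0},{"slide":[0,-5.2,0],"turn":0,"grip":0},{"slide":[-2.5,-5.2,0],"turn":0,"grip":0},{"slide":[-5,-5.2,0],"turn":0,"grip":0},{"slide":[-5,-5.2,0],"turn":0,"grip":0},{"slide":[-5,-5.2,-4],"turn":0,"grip":0},{"slide":[-5,-5.2,-9],"turn":0,"grip":0},{"slide":[-5,-5.2,-9],"turn":0,"grip":0}]'
python3 -m inch '[{"slide":[0,0,0],"turn":-0.14,"grip":0},{"slide":[0,0,0],"turn":-0.28,"grip":0},{"slide":[1,-1,0],"turn":-0.42,"grip":0},{"slide":[2,-2,0],"turn":-0.56,"grip":0},{"slide":[3,-3,0],"turn":-0.7,"grip":0},{"slide":[4,-4,0],"turn":-0.84,"grip":0},{"slide":[5.9,-5.7,0],"turn":-0.98,"grip":0},{"slide":[5.9,-5.7,0],"turn":-1.12,"grip":0},{"slide":[5.9,-5.7,0],"turn":-1.26,"grip":0},{"slide":[5.9,-5.7,0],"turn":-1.4,"grip":0},{"slide":[5.9,-5.7,0],"turn":-1.5,"grip":0},{"slide":[5.9,-5.7,4],"turn":-1.5,"grip":0},{"slide":[5.9,-5.7,8],"turn":-1.5,"grip":0},{"slide":[5.9,-5.7,12],"turn":-1.5,"grip":0},{"slide":[5.9,-5.7,14],"turn":-1.5,"grip":0},{"slide":[5.9,-5.7,15],"turn":-1.5,"grip":0},{"slide":[5.9,-5.7,15.3],"turn":-1.5,"grip":0},{"slide":[5.9,-5.7,15.3],"turn":-1.5,"grip":0}]'
```

```text
time: 7.25
eef_pos: [0.4616, -0.1539, 0.1676]
tcp_rot: [0.984, 0.177, 0.006, 0.005]
contact_force: [1.8, -0.3, -0.7]
opening: 0.109
finger_force: 78.7
time: 9.05
eef_pos: [0.4927, -0.0773, 0.0069]
tcp_rot: [0.599, 0.801, 0.0, 0.001]
contact_force: [0.5, 0.5, -0.9]
opening: 0.106
finger_force: 78.7
```

```bash
python3 -m inch '[{"slide":[0,0,0.3],"turn":0,"grip":0},{"slide":[0,0,0.4],"turn":0,"grip":0},{"slide":[0,0,0.4],"turn":0,"grip":3},{"slide":[0,0,0.4],"turn":0,"grip":3},{"slide":[0,0,0.4],"turn":0,"grip":3},{"slide":[0,0,0.4],"turn":0,"grip":3},{"slide":[0,0,-2],"turn":0,"grip":3},{"slide":[0,0,-6],"turn":0,"grip":4},{"slide":[0,0,-10],"turn":0,"grip":5},{"slide":[0,0,-14],"turn":0,"grip":5},{"slide":[0,0,-18],"turn":0,"grip":5},{"slide":[0,0,-18],"turn":0,"grip":5},{"slide":[0,0,-18],"turn":0,"grip":5}]'
python3 - <<'E'
from h import *
shot('side','side1');shot('scene','scene3'); p=cv2.imread('pics/scene3.png')[165:325,160:420]; cv2.imwrite('pics/c4.png',cv2.resize(p,None,fx=3,fy=3,interpolation=cv2.INTER_CUBIC))
E
```

```text
time: 10.35
eef_pos: [0.4924, -0.0773, 0.1875]
tcp_rot: [0.599, 0.801, 0.0, 0.001]
contact_force: [-0.3, 0.5, -0.3]
opening: 0.592
finger_force: 0.0
```

View pics/c4.png

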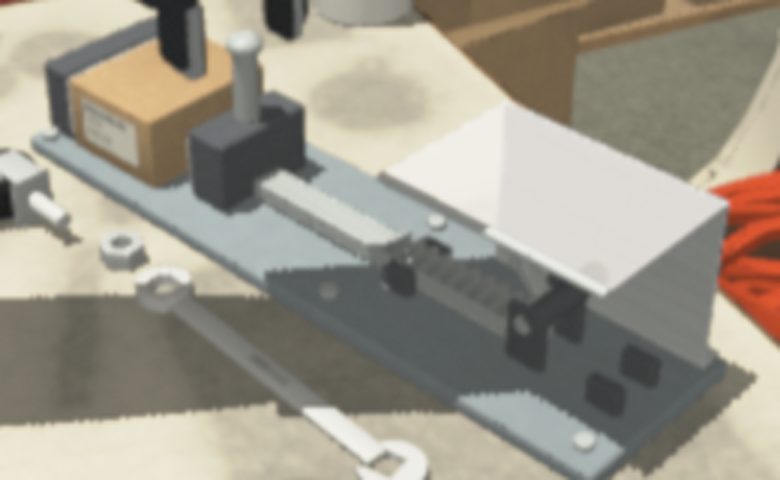

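The stud now rests at (600,275) on the -y side, the teeth are free, and the spanner is back on the table. Next I'll go above the hand post.

```bash
python3 -m inch '[{"slide":[4,3.2,0],"turn":-0.072,"grip":8.5},{"slide":[8,6.4,0],"turn":-0.072,"grip":8.5},{"slide":[12.2,9.8,0],"turn":-0.072,"grip":8.5},{"slide":[12.2,9.8,0],"turn":-0.072,"grip":8.5},{"slide":[12.2,9.8,0],"turn":-0.072,"grip":8.5},{"slide":[12.2,9.8,0],"turn":-0.072,"grip":8.5},{"slide":[12.2,9.8,0],"turn":-0.072,"grip":8.5}]'
python3 - <<'E'
from h import *
s=ctrl.get_state(); Rm=R.from_quat(s['tcp_rot']).as_matrix()
for n in('wrist','scene'):
    shot(n,n+'4'); w=cloud(n,n+'4').reshape(-1,3); m=(abs(w[:,0]-.55)<.03)&(abs(w[:,1]-.068)<.03)&(w[:,2]>.106)&(w[:,2]<.118); q=w[m]
    print(n,len(q),((q.min(0)+q.max(0))/2).round(4), np.median(q,0).round(4),'tool cm',(Rm.T@((q.min(0)+q.max(0))/2-s['eef_pos'])*100).round(2))
E
```

```text
time: 11.15
eef_pos: [0.5507, 0.0663, 0.1855]
tcp_rot: [0.571, 0.821, -0.001, -0.001]
contact_force: [-0.7, -0.3, 0.4]
opening: 0.995
finger_force: 0.0
wrist 631 [0.5491 0.0686 0.1111] [0.5489 0.0697 0.1126] tool cm [ 0.26 -0.06  7.44]
scene 92 [0.5502 0.0651 0.1112] [0.5486 0.0619 0.1124] tool cm [-0.1  -0.07  7.42]
```

```bash
python3 -m inch '[{"slide":[0.1,-0.1,4],"turn":0,"grip":8.5},{"slide":[0.1,-0.1,8],"turn":0,"grip":8.5},{"slide":[0.1,-0.1,11],"turn":0,"grip":8.5},{"slide":[0.1,-0.1,11.8],"turn":0,"grip":8.5},{"slide":[0.1,-0.1,11.8],"turn":0,"grip":8.5},{"slide":[0.1,-0.1,11.8],"turn":0,"grip":2.5},{"slide":[0.1,-0.1,11.8],"turn":0,"grip":2.5},{"slide":[0.1,-0.1,11.8],"turn":0,"grip":2.5},{"slide":[0.1,-0.1,11.8],"turn":0,"grip":1},{"slide":[0.1,-0.1,11.8],"turn":0,"grip":1},{"slide":[0.1,-0.1,11.8],"turn":0,"grip":1},{"slide":[0.1,-0.1,11.8],"turn":0,"grip":1}]' 30
```

```text
time: 12.45
eef_pos: [0.5493, 0.0679, 0.0685]
tcp_rot: [0.57, 0.822, -0.001, -0.001]
contact_force: [-5.9, -2.5, 4.9]
opening: 0.191
finger_force: 51.5
```

```bash
python3 -m inch '[{"slide":[-0.7,0,0],"turn":0,"grip":1},{"slide":[-1.5,0,0],"turn":0,"grip":1},{"slide":[-2.3,0,0],"turn":0,"grip":1},{"slide":[-3.1,0,0],"turn":0,"grip":1},{"slide":[-3.9,0,0],"turn":0,"grip":1},{"slide":[-4.7,0,0],"turn":0,"grip":1},{"slide":[-5.5,0,0],"turn":0,"grip":1},{"slide":[-6.2,0,0],"turn":0,"grip":1},{"slide":[-6.6,0,0],"turn":0,"grip":1},{"slide":[-6.6,0,0],"turn":0,"grip":1}]'
```

```text
time: 13.45
eef_pos: [0.5732, 0.006, 0.0686]
tcp_rot: [0.57, 0.822, -0.0, -0.0]
contact_force: [-4.7, -1.0, 4.4]
opening: 0.195
finger_force: 51.4
```

Free so far. I'll approach the stop in small steps.

```bash
for i in 1 2; do python3 -m inch '[{"slide":[-0.2,0,0],"turn":0,"grip":1},{"slide":[-0.4,0,0],"turn":0,"grip":1},{"slide":[-0.4,0,0],"turn":0,"grip":1}]' | grep -E 'eef|contact'; done
```

```text
eef_pos: [0.5745, 0.0027, 0.0686]
contact_force: [-4.6, 0.7, 4.6]
eef_pos: [0.575, 0.0011, 0.0685]
contact_force: [-6.7, 7.6, 9.0]
```

```bash
python3 -m inch '[{"slide":[-0.2,0,0],"turn":0,"grip":1},{"slide":[-0.3,0,0],"turn":0,"grip":1},{"slide":[-0.3,0,0],"turn":0,"grip":1},{"slide":[-0.3,0,0],"turn":0,"grip":1}]' | grep -E 'eef|contact'
```

```text
eef_pos: [0.5749, 0.0012, 0.0685]
contact_force: [-9.9, 15.7, 10.8]
```

```bash
python3 -m inch '[{"slide":[0.3,0,0],"turn":0,"grip":1},{"slide":[0.3,0,0],"turn":0,"grip":8.5},{"slide":[0.3,0,0],"turn":0,"grip":8.5},{"slide":[0.3,0,0],"turn":0,"grip":8.5},{"slide":[0.3,0,0],"turn":0,"grip":8.5},{"slide":[0.3,0,0],"turn":0,"grip":8.5},{"slide":[0.3,0,-2],"turn":0,"grip":8.5},{"slide":[0.3,0,-6],"turn":0,"grip":8.5},{"slide":[0.3,0,-10],"turn":0,"grip":8.5},{"slide":[0.3,0,-14],"turn":0,"grip":8.5},{"slide":[0.3,0,-16],"turn":0,"grip":8.5},{"slide":[0.3,0,-16],"turn":0,"grip":8.5},{"slide":[0.3,0,-16],"turn":0,"grip":8.5}]'
python3 - <<'E'
from h import *
shot('scene','scene5'); p=cv2.imread('pics/scene5.png')[165:325,160:420]; cv2.imwrite('pics/c5.png',cv2.resize(p,None,fx=3,fy=3,interpolation=cv2.INTER_CUBIC))
E
```

```text
time: 15.75
eef_pos: [0.5758, -0.0012, 0.2277]
tcp_rot: [0.57, 0.822, -0.0, -0.0]
contact_force: [0.7, -0.4, -0.7]
opening: 0.996
finger_force: 0.0
```

View pics/c5.png

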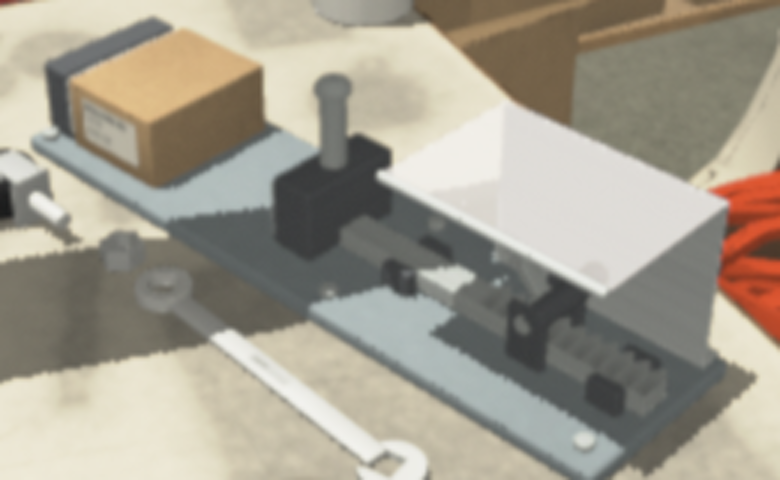

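The jaw is back with its post at (333,90), the lever is still over at (595,275), and the carton lies unchanged at (165,100). The gripper is clear, so I'll hand in.

```bash
python3 -c "
from plant import ctrl
print(ctrl.sign_off())"
```

```text
the job is handed in; nothing more can be done
None
```

The pawl lever is thrown over and stays there, the jaw is drawn back to its stop and released, and the carton is where it was; the arm couldn't reach the stud under the hood, so I pushed it with the spanner from the table, laid the spanner back in its place, and handed the job in at about 16 s.

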